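# Clip the hold-down bar into an instrument cassette

## Robot

A 6-joint arm with a two-finger parallel gripper is mounted at the origin on a cart in front of the work surface, level with it; the furniture and walls round the work are solid. World frame = base frame: x ahead of the robot, y to its left, z up, the work surface at z = 0. Lengths are in m, angles in rad, forces in N, time in s.
With the tool pointing down it reaches from about 0.425 to 0.95 m from the base axis. Payload 3.5 kg.
Tool frame: the origin (TCP) lies on the centre line of the jaws, within the pads' length; the fingertips stand 17 mm ahead of it and the grasp point (between the pads) lies 2 mm behind it; z points along the fingers, y is the line along which they close (so a half turn about z gives the same grasp; the last joint's range is limited). The gripper opens to 85 mm and grips with 20 to 120 N. Pads are 22 mm wide; open, the fingers measure 114 mm over their backs; the gripper's body (76 mm by 85 mm) begins 54 mm behind the grasp point. The pads swing forward as they close: fully open they stand 13 mm farther back than shut.
Start: joints at [1.115, 0.286, 1.577, -0, 1.279, -0.15], TCP at [0.203, 0.644, 0.248] pointing down, gripper open.
Joint ranges: [-2.77, 2.77], [-0.9, 2.22], [0.21, 2.48], [-1.53, 4.67], [0.24, 2.81], [-2.84, 2.84]. Speed limits (rad/s): [2.79, 2.79, 3.14, 3.14, 3.14, 3.14].

## Interface

Orientations are given as a unit quaternion [x, y, z, w].
In Python, from plant import ctrl gives the robot as it stands. The module is installed in compiled form; this text tells all that it offers.
- The arm moves only by the tool drive_tool, never from a script. Its argument "moves" is a list of rows, each a list of 3 entries, a list of its own where there are three numbers: the turn, a rotation vector about the tool's x, y, z in rad, then the shift along the tool's x, y, z in m, then the finger opening in m, from 0 to 0.0854. A call has 1 to 5 rows; each row shifts and turns the commanded pose from where the row before left it, along the tool's axes as they then stand; what a row does not reach is not made up. A row lasts 1/8 s, in which the tool goes at most 62.5 mm and 10.7 degrees, less where a joint would pass 70% of its speed; a pose out of reach is approached as far as the arm can. A call with a gripper value outside its range is refused whole. The fingers move at their own pace and stop on an object; "grip_force" is the grip in N (left out, the last holds). Time passes only in rows, so rows that do not move let the fingers close. It gives the time, the measured TCP pose, the force, the opening and the grip force at its end, in the units of the state.
- ctrl.get_state(): the state, without advancing time (a new reading comes with each control period).
- ctrl.read_camera(name): name is "scene" or "top" or "wrist"; returns a dict with "image" (400x640x3 uint8, red, green, blue), "fx", "fy", "cx", "cy" (pixels), "dist" ([k1, k2, p1, p2, k3] as OpenCV has them; the pictures are not rectified), "R" (3x3) and "t" (3): a world point X has camera coordinates R X + t. Camera axes: x right, y down, z forward; pixel columns grow to the right and rows downward; lengths in m; the calibration is good to about 2 mm. A picture is of the moment at which its call begins. There is no depth.
- ctrl.sign_off(): hands the job in; it is judged then, once.
The state is a dict: "time": time; "qpos": joint angles; "dq": joint speeds; "joint_efforts": joint torques, N m; "eef_pos": TCP position; "tcp_rot": TCP orientation; "contact_force": force on the tool from outside, world axes, zero at the start; "wrist_torque": the same for the moment, N m; "opening": opening from 0.0 (shut) to 1.0 (fully open); "finger_force": force on a finger pad.
Only numpy, scipy, OpenCV 4.12 (cv2) and the standard library are available. Lean on these libraries where they do the work, as an engineer would, in place of code of your own. Each camera call takes 0.05 s, during which the arm holds its last target. There are 200 camera calls.

## Task

Get the instrument cassette ready for the steriliser: lay the loose dental probe from the steel tray into the empty place of the cassette, its handle down in the notches of both racks. Then set the hold-down bar across the instruments between the two spring clips and press it gently straight down until both ends have clicked under their clips, without forcing it. Let go and leave the other things on the worktop where they are.

Things in the scene. Friction and masses are not known exactly. Their poses are not given: they have to be found in the camera images.
- cassette: Open aluminium instrument cassette, 154 (x) x 170 (y) mm, rim 16 mm high, on a dark soft silicone mat, 180 x 196 x 16 mm. Origin: centre of its underside, z up. Cannot slide; pressed, it sinks straight into the mat, at most 12 mm, and rises again (reported live). Two forceps (x = -47, -24 mm) and another probe (x = +50 mm) lie fixed in it along y, tops at z = 22 mm.
- empty_place (a point): Where the middle of the loose probe's handle belongs: cassette x = +14, y = 0, z = +18 mm, axes as the cassette's. Grey racks 10 mm thick at y = -45 and +45 mm of the cassette, tops 24 mm above its underside, have a 14 mm wide notch here with its floor 4 mm below this point. The probe lies along y, either way round.
- probe_mid (a point): Middle of the handle of the loose double-ended dental probe: steel, 153 mm long with thin bent tips, straight handle 8 x 8 mm, 120 mm long along its y, about 16 g. It lies in the steel tray (floor 2 mm above the worktop, rim 17 mm); this point is then 4 mm above the tray's floor. Grip it across (along its x).
- probe: The loose dental probe as a whole. Origin on its underside, 6 mm beside the handle's axis (handle at x = -6 mm); long axis y.
- hold_down_bar: Hold-down bar, 133 (x) x 36 (y) mm, 100 g: steel plate z = 2 to 7 mm (its ends, beyond x = 57 mm, only to 5), grey pad 106 x 20 mm under it, upright black grip on it, 40 mm long in x, 10 mm thick in y, z = 7 to 33 mm. Origin: centre of its underside. Lies in the tray. Pinch the grip along y, tips just above the plate. Fits either way round; seated, it is 23 mm above the cassette's origin.
- bar_end_a (a point): On the underside of the bar's plate, 62 mm from the middle toward its -x end, 2 mm above the bar's origin; 25 mm above the cassette's origin when seated.
- bar_end_b (a point): The same toward the bar's +x end.
- clip_tip_a (a point): Inner edge of the lip of the upright steel spring clip at the cassette's -x side (its y = 0, x = -63.5 mm), on the underside of the lip, z = 29.3 mm. Clip 14 mm wide; it bends outward from its root near the floor. Above the lip a ramp, 18 degrees off vertical, opens to x = -68 mm at z = 44 mm. Both clips together resist with a peak of 9 to 18 N (friction varies), then snap over the plate.
- clip_tip_b (a point): The same for the clip at the cassette's +x side (x = +63.5 mm).
- seat_a (a point): Seat for the bar's plate at the cassette's -x side: x = -62, y = 0, z = 25 mm of the cassette. Cheeks guide the plate: 38.6 mm apart in y up to z = 37 mm, flaring to 47 mm apart at z = 45 mm; off centre, the bar jams on them with a side force. On the seats the force rises again. Push down with 25 N at most; all contact forces on the cassette, side forces included, must add up to less than 45 N.
- seat_b (a point): The same at the cassette's +x side (x = +62 mm).
- label_box: Small carton, 40 x 63 x 28 mm, standing behind the tray; a bystander. Origin: centre of its underside.
- strip_box: Carton, 52 x 96 x 34 mm, behind the right end of the tray; a bystander. Origin: centre of its underside.
- syringe: Plastic syringe, 19 x 110 x 25 mm, lying on the worktop left of the mat; a bystander. Origin: centre of its underside.

How it is judged:
By the outcome, as a careful person would: the job done as asked, in the order asked, and still so for the second after the job is handed in, with the robot touching nothing.
It also fails if it takes over 72 s, if anything falls off the work surface, if the arm or the gripper's body presses on something with over 40 N, if the wrist force passes 120 N, or if a joint passes its speed limit or range.

## Working session

There is one attempt and no reset: what is moved stays moved. The work goes in short steps, Python scripts to look and compute and a tool call to move; the robot and the scene stay as the last step left them, time stands still between calls to the robot, and variables do not carry over. Pictures are saved under pics/ and viewed, at most 10 in all, crops included, and the job is handed in when it is done.

Besides the shell and the picture viewer there is one more tool, called after "Request:" by a JSON object that holds its "api" and its "payload", one argument or row to a line. drive_tool: Moves the arm, as the interface text tells. Its arguments: {"type":"object","properties":{"moves":{"type":"array","items":{"type":"array"}},"grip_force":{"type":"number"}},"required":["moves"]}

```bash
mkdir -p pics
cat > h.py <<'E'
import numpy as np, cv2
from plant import ctrl
from scipy.spatial.transform import Rotation as Rn
def shot(name,fn=None):
    c=ctrl.read_camera(name)
    if fn: cv2.imwrite('pics/'+fn,c['image'][:,:,::-1])
    return c
def K(c): return np.array([[c['fx'],0,c['cx']],[0,c['fy'],c['cy']],[0,0,1.]])
def ray(c,px):
    p=cv2.undistortPoints(np.array(px,float).reshape(-1,1,2),K(c),np.array(c['dist'],float)).reshape(-1,2)
    R=np.array(c['R']);t=np.array(c['t'])
    return -R.T@t, np.c_[p,np.ones(len(p))]@R
def plane(c,px,z):
    o,d=ray(c,px); return o+d*((z-o[2])/d[:,2])[:,None]
def proj(c,X):
    return cv2.projectPoints(np.array(X,float).reshape(-1,1,3),cv2.Rodrigues(np.array(c['R'],float))[0],np.array(c['t'],float),K(c),np.array(c['dist'],float))[0].reshape(-1,2)
E
python3 - <<'E'
from h import *
np.set_printoptions(precision=4,suppress=True)
for n in('scene','top','wrist'):
    c=shot(n,n+'0.png'); print(n,c['fx'],-np.array(c['R']).T@c['t'],np.array(c['R'])[2])
s=ctrl.get_state();print(s)
E
```

```text
scene 507.1548435492878 [-0.261  -0.5531  0.8731] [ 0.5591  0.5671 -0.6048]
top 400.24080497769665 [0.3545 0.1743 1.1531] [ 0.1047  0.012  -0.9944]
wrist 324.0376014593151 [0.1269 0.668  0.373 ] [ 0.2996 -0.0969 -0.9491]
{'time': 0.15, 'qpos': array([ 1.115 ,  0.287 ,  1.5778, -0.    ,  1.2786, -0.15  ]), 'dq': array([-0.    , -0.0009, -0.0045,  0.0003, -0.0016, -0.001 ]), 'joint_efforts': array([  0.0007, -40.6602, -29.3141,  -0.0001,   0.0039,   0.    ]), 'eef_pos': array([0.203 , 0.6433, 0.2472]), 'tcp_rot': array([ 0.1523,  0.9883, -0.0009, -0.0003]), 'contact_force': array([-0.632 ,  0.6432, -0.5739]), 'wrist_torque': array([ 0.0413, -0.0019, -0.0211]), 'finger_force': 0.0, 'opening': 0.9987272339471779}
```

View pics/top0.png

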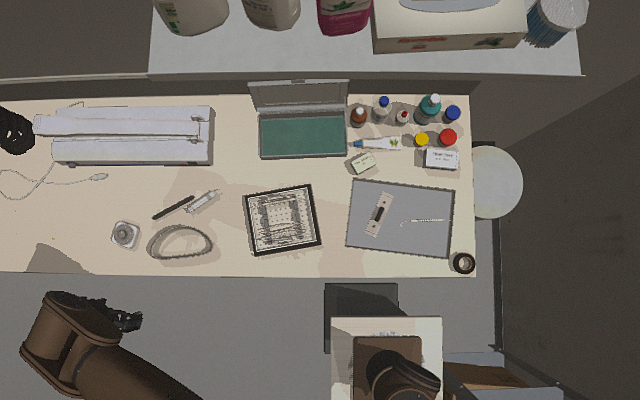

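View pics/scene0.png

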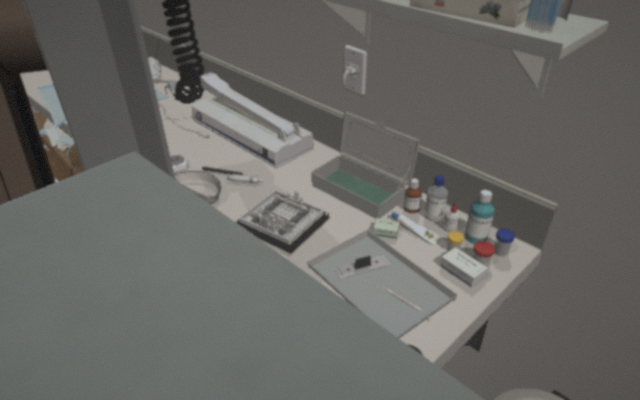

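The top view shows the cassette at about (283,220), the bar at (378,214) and the probe at (424,221) in the tray. I'll convert these to rough positions and plan a wrist-camera view above the probe and bar.

Run:
```python
from h import *
np.set_printoptions(precision=4,suppress=True)
c=shot('top')
im=cv2.resize(c['image'][170:265,235:465,::-1],None,fx=3.4,fy=3.4,interpolation=cv2.INTER_CUBIC); cv2.imwrite('pics/crop0.png',im)
print('probe',plane(c,[[402,224],[424,221],[444,220]],.006))
print('bar',plane(c,[[378,214],[369,235],[388,193]],.009))
m=plane(c,[[244,192],[312,184],[321,245],[251,255]],.016);print('mat',m,m.mean(0))
w=shot('wrist')
R=np.array(w['R']);s=ctrl.get_state();Rt=Rn.from_quat(s['tcp_rot']).as_matrix()
print('cam in tcp',Rt.T@(-R.T@w['t']-s['eef_pos']), 'axes',(R@Rt)); print(Rt)
```

```text
probe [[ 0.4138 -0.0469  0.006 ]
 [ 0.4224 -0.1107  0.006 ]
 [ 0.4253 -0.169   0.006 ]]
bar [[ 0.4423  0.0223  0.009 ]
 [ 0.3822  0.0486  0.009 ]
 [ 0.503  -0.0074  0.009 ]]
mat [[0.5044 0.4076 0.016 ]
 [0.5278 0.2117 0.016 ]
 [0.3535 0.1853 0.016 ]
 [0.3244 0.3837 0.016 ]] [0.4275 0.2971 0.016 ]
cam in tcp [ 0.08    0.0005 -0.1257] axes [[-0.0003  1.      0.0005]
 [-0.949  -0.0001 -0.3151]
 [-0.3151 -0.0005  0.949 ]]
[[-0.9536  0.301  -0.0005]
 [ 0.301   0.9536 -0.001 ]
 [ 0.0002 -0.0011 -1.    ]]
```

View pics/crop0.png

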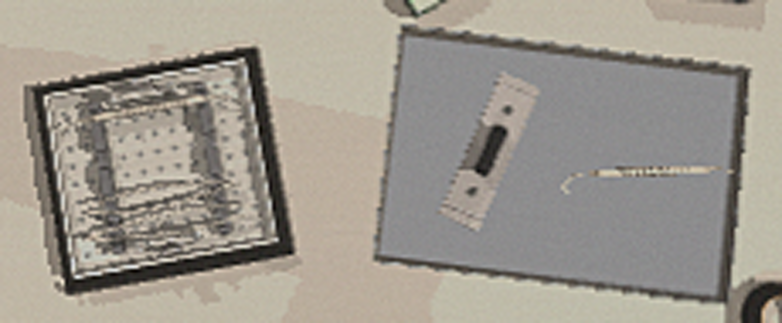

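The cassette's long instruments run nearly along world y, with its centre at about (0.43, 0.30) and yaw about +0.12. Next I'll move above it for a wrist view.

Request:
{"api": "drive_tool", "payload": {
  "moves": [
    [[0,0,0],[-0.045,-0.034,0],0.085],
    [[0,0,0],[-0.045,-0.034,0],0.085],
    [[0,0,0],[-0.045,-0.034,0],0.085],
    [[0,0,0],[-0.045,-0.034,0],0.085],
    [[0,0,0],[-0.045,-0.034,0],0.085]
  ]
}}

```text
time: 0.88
eef_pos: [0.3673, 0.4123, 0.2484]
tcp_rot: [0.152, 0.988, 0.0, 0.0]
contact_force: [0.6, 0.0, 0.7]
opening: 0.996
finger_force: 0.0
```

Request:
{"api": "drive_tool", "payload": {
  "moves": [
    [[0,0,0],[-0.045,-0.034,0],0.085],
    [[0,0,0],[-0.045,-0.034,0],0.085],
    [[0,0,0.18],[0,0,0],0.085],
    [[0,0,0.18],[0,0,0],0.085],
    [[0,0,0.18],[0,0,0],0.085]
  ]
}}

```text
time: 1.5
eef_pos: [0.4321, 0.3215, 0.2483]
tcp_rot: [0.413, 0.911, -0.0, -0.0]
contact_force: [-0.3, -0.1, -0.1]
opening: 0.992
finger_force: 0.0
```

Request:
{"api": "drive_tool", "payload": {
  "moves": [
    [[0,0,0.151],[0,0,0],0.085],
    [[0,0,0.151],[0,0,0],0.085],
    [[0,0,0.151],[0,0,0],0.085],
    [[0,0,0.151],[0,0,0],0.085],
    [[0,0,0],[0,0,0],0.085]
  ]
}}

```text
time: 2.12
eef_pos: [0.4318, 0.3219, 0.2483]
tcp_rot: [0.662, 0.749, -0.0, -0.0]
contact_force: [0.6, 0.1, 0.0]
opening: 0.996
finger_force: 0.0
```

Run:
```python
from h import *
np.set_printoptions(precision=4,suppress=True)
c=shot('wrist','w1.png');np.savez('w1.npz',**{k:np.array(v) for k,v in c.items()})
s=ctrl.get_state();print(s['eef_pos'],s['tcp_rot'],s['qpos'])
```

```text
[0.4318 0.3219 0.2483] [ 0.6621  0.7494 -0.     -0.    ] [ 0.452  -0.0152  1.9117  0.      1.2452  0.3285]
```

View pics/w1.png

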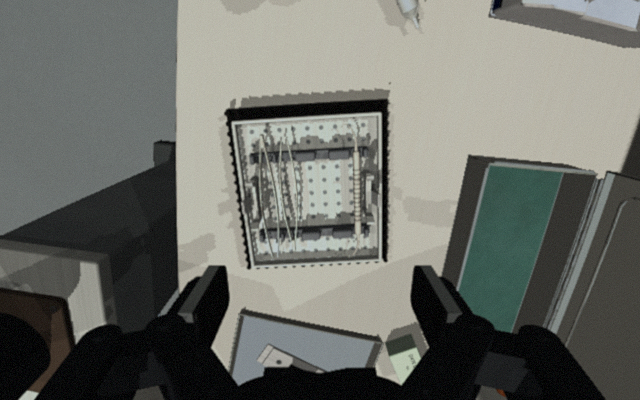

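The wrist view shows the whole cassette. The rim corners are near (232,121), (382,113), (383,262) and (250,268), with the clips at left and right and the empty place around (320,185). I'll measure the rim outline.

```bash
cat >> h.py <<'E'
def rect(c,mask,z):
    n,l,st,ce=cv2.connectedComponentsWithStats(mask.astype(np.uint8))
    i=1+np.argmax(st[1:,4]); cn=max(cv2.findContours((l==i).astype(np.uint8),cv2.RETR_EXTERNAL,cv2.CHAIN_APPROX_NONE)[0],key=len)
    h=cv2.convexHull(cn).reshape(-1,2)
    P=plane(c,h,z)[:,:2]; return cv2.minAreaRect((P*1000).astype(np.float32)),cn
E
python3 - <<'E'
from h import *
np.set_printoptions(precision=4,suppress=True)
c=dict(np.load('w1.npz'));im=c['image']
g=im.max(2).astype(int)
q=np.zeros(g.shape,np.uint8);cv2.fillPoly(q,[np.array([[226,106],[388,99],[389,266],[247,270]])],1)
dark=((g<45)&(q>0)).astype(np.uint8)
# rim = bright (non-dark) region in the mat quad, opened
m=((g>90)&(q>0)).astype(np.uint8)
m=cv2.morphologyEx(m,cv2.MORPH_CLOSE,np.ones((9,9)))
m=cv2.morphologyEx(m,cv2.MORPH_OPEN,np.ones((15,15)))
r,cn=rect(c,m,.032);print(r,cv2.boundingRect(cn))
x,y=r[0]
a=np.deg2rad(r[2]); 
while a>.8:a-=np.pi/2
cx=np.array([np.cos(a),np.sin(a)]);cy=np.array([-np.sin(a),np.cos(a)])
def W(X,Y,Z): return np.r_[np.array([x,y])/1000+cx*X/1000+cy*Y/1000,.016+Z/1000]
big=cv2.resize(im[90:280,215:400,::-1],None,fx=3.1,fy=3.1,interpolation=cv2.INTER_CUBIC)
print('yaw',a)
pts=[W(*p) for p in [(-77,-85,16),(77,-85,16),(77,85,16),(-77,85,16),(-63.5,0,29.3),(63.5,0,29.3),(7,45,24),(21,45,24),(7,-45,24),(21,-45,24),(50,0,22),(-24,0,22)]]
for p in proj(c,pts): cv2.circle(big,tuple(int(v) for v in (p-[215,90]+.5)*3.1),2,(0,0,255),-1)
cv2.imwrite('pics/w1c.png',big)
E
```

```text
((428.7910461425781, 294.828857421875), (170.71148681640625, 178.82516479492188), 10.326717376708984) (233, 112, 157, 159)
yaw 0.18023521914648336
```

View pics/w1c.png

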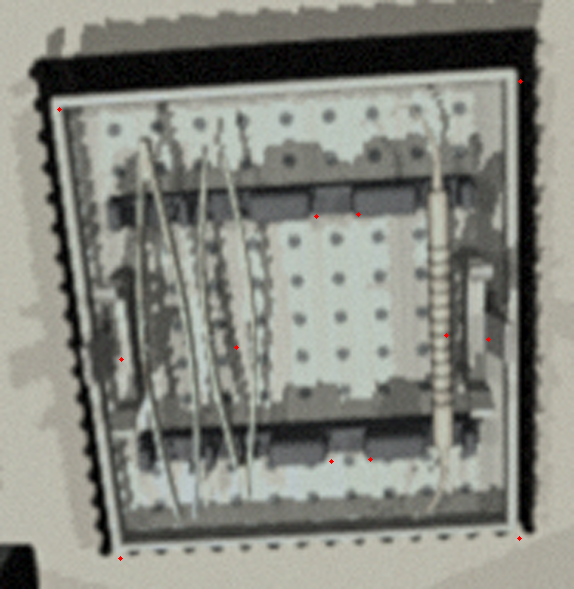

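The rim-mask fit was contaminated, so I'll use the clean corners in this crop instead. The rim corners are at (52,98), (518,68), (520,532) and (113,548). The upper notch spans x 313–355 at y≈200 and the lower one x 329–367 at y≈442, with clip lips near (123,335) and (480,312).

Run:
```python
from h import *
np.set_printoptions(precision=4,suppress=True)
c=dict(np.load('w1.npz'))
f=lambda l:(np.array(l,float)+.0)/3.1+[215,90]-.34
P=plane(c,f([[52,98],[518,68],[520,532],[113,548]]),.032)[:,:2]
print(P,P.mean(0))
n=lambda a,b:np.linalg.norm(P[a]-P[b]);print('sides',n(0,1),n(1,2),n(2,3),n(3,0))
u=P[1]+P[2]-P[0]-P[3];v=P[0]+P[1]-P[2]-P[3]
print('yaw',np.arctan2(u[1],u[0]),np.arctan2(-v[0],v[1]))
a=(np.arctan2(u[1],u[0])+np.arctan2(-v[0],v[1]))/2
R=np.array([[np.cos(a),-np.sin(a)],[np.sin(a),np.cos(a)]])
N=plane(c,f([[313,200],[355,200],[329,442],[367,442]]),.040)[:,:2];print('notch in cass',(N-P.mean(0))@R)
L=plane(c,f([[123,335],[480,312]]),.050)[:,:2];print('clips',(L-P.mean(0))@R)
I=plane(c,f([[438,320]]),.038)[:,:2];print('probe fixed (50,?)',(I-P.mean(0))@R)
print('empty world',P.mean(0)+R@[.014,0])
```

```text
[[0.3353 0.3679]
 [0.4879 0.3963]
 [0.5197 0.2275]
 [0.3652 0.2014]] [0.427  0.2983]
sides 0.15514770941766096 0.17174493728775345 0.15668848617730574 0.16918133971689006
yaw 0.1755429200695651 0.18206821640887466
notch in cass [[ 0.0073  0.0468]
 [ 0.0213  0.046 ]
 [ 0.0078 -0.041 ]
 [ 0.0215 -0.0418]]
clips [[-0.0596  0.0064]
 [ 0.0612  0.0077]]
probe fixed (50,?) [[0.0483 0.0021]]
empty world [0.4408 0.3008]
```

Request:
{"api": "drive_tool", "payload": {
  "moves": [
    [[0,0,0],[-0.061,-0.007,0.005],0.085],
    [[0,0,0],[-0.061,-0.007,0.005],0.085],
    [[0,0,0],[-0.061,-0.007,0.005],0.085],
    [[0,0,0],[-0.061,-0.007,0.005],0.085],
    [[0,0,0],[-0.061,-0.007,0.005],0.085]
  ]
}}

```text
time: 2.8
eef_pos: [0.4337, 0.0131, 0.2235]
tcp_rot: [0.662, 0.75, 0.0, 0.001]
contact_force: [0.8, 0.2, -0.1]
opening: 0.993
finger_force: 0.0
```

Request:
{"api": "drive_tool", "payload": {
  "moves": [
    [[0,0,0],[-0.061,-0.007,0.005],0.06],
    [[0,0,0],[-0.061,-0.007,0.005],0.06],
    [[0,0,0.123],[0,0,0],0.06],
    [[0,0,0],[0,0,0],0.06],
    [[0,0,0],[0,0,0],0.06]
  ]
}}

```text
time: 3.42
eef_pos: [0.4348, -0.1074, 0.2134]
tcp_rot: [0.707, 0.708, 0.0, 0.0]
contact_force: [-0.6, -0.1, 0.2]
opening: 0.703
finger_force: 0.0
```

Run:
```python
from h import *
np.set_printoptions(precision=4,suppress=True)
c=shot('wrist','w2.png');np.savez('w2.npz',**{k:np.array(v) for k,v in c.items()})
s=ctrl.get_state();print(s['eef_pos'],s['tcp_rot'],s['qpos'])
```

```text
[ 0.4349 -0.1072  0.2134] [0.7066 0.7076 0.     0.0001] [-0.4689 -0.2022  2.1474  0.      1.1961 -0.4704]
```

View pics/w2.png

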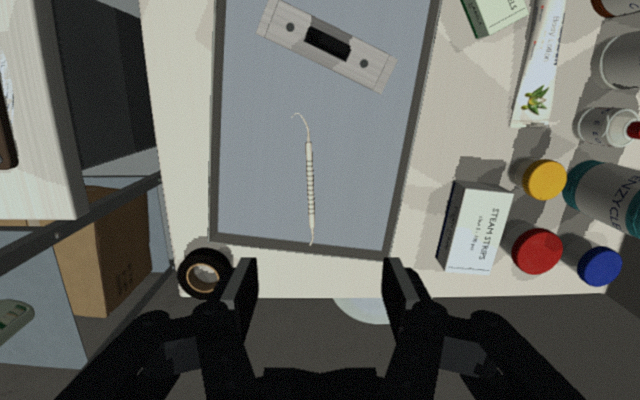

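The probe handle runs from about (309,140) to (311,230). The bar has its grip centred near (327,43), and both lie clear in the tray. I'll measure both.

Run:
```python
from h import *
np.set_printoptions(precision=4,suppress=True)
c=dict(np.load('w2.npz'));im=c['image'].astype(int)
s=im[:,:,2]-im[:,:,0] # tray bluish
roi=np.zeros(s.shape,bool);roi[105:246,285:330]=1
bg=np.median(s[120:230,230:280]);m=roi&(s<bg-12)&(im.max(2)>120)
for v in range(108,246,6):
    u=np.where(m[v])[0]; print(v,len(u),u.min() if len(u) else 0,u.max() if len(u) else 0,end=' | ')
print()
pts=np.array([(np.mean(np.where(m[v])[0]),v) for v in range(145,225) if m[v].any()])
P=plane(c,pts,.010)
vx,vy,x0,y0=cv2.fitLine(P[:,:2].astype(np.float32),cv2.DIST_HUBER,0,.01,.001).ravel();print('dir',vx,vy,'angle',np.arctan2(vy,vx),(x0,y0))
E1=plane(c,[[309,136],[311,232]],.006);print(E1,np.linalg.norm(E1[0]-E1[1]))
# bar
g=im.max(2);roi[:]=0;roi[0:100,250:405]=1
bl=(roi&(g<60)).astype(np.uint8)
r,cn=rect(c,bl,.035);print('grip blob@35mm',r,cv2.boundingRect(cn))
pl=(roi&(s<bg-10)&(g>110)).astype(np.uint8)|bl
pl=cv2.morphologyEx(pl,cv2.MORPH_CLOSE,np.ones((5,5)));pl=cv2.morphologyEx(pl,cv2.MORPH_OPEN,np.ones((5,5)))
r,cn=rect(c,pl,.008);print('plate',r,cv2.boundingRect(cn))
big=cv2.resize(c['image'][0:250,250:410,::-1],None,fx=2.4,fy=2.4,interpolation=cv2.INTER_CUBIC);
cv2.imwrite('pics/w2c.png',np.hstack([big,cv2.resize(np.dstack([(m|(pl>0))[0:250,250:410].astype(np.uint8)*255]*3),None,fx=2.4,fy=2.4)]))
```

```text
108 0 0 0 | 114 5 294 300 | 120 3 303 305 | 126 3 306 308 | 132 3 307 309 | 138 3 307 309 | 144 7 305 311 | 150 7 305 311 | 156 6 306 311 | 162 7 306 312 | 168 7 306 312 | 174 7 306 312 | 180 5 307 311 | 186 6 307 312 | 192 7 307 313 | 198 6 308 313 | 204 6 308 313 | 210 7 308 314 | 216 6 309 314 | 222 6 309 314 | 228 4 310 313 | 234 2 312 313 | 240 2 311 312 | 
dir 0.036204726 -0.9993444 angle -1.5345837 (np.float32(0.42559806), np.float32(-0.11462943))
[[ 0.4251 -0.0642  0.006 ]
 [ 0.4264 -0.1699  0.006 ]] 0.10577500360875204
grip blob@35mm ((442.60833740234375, 18.646730422973633), (13.159027099609375, 39.92363739013672), 65.29029083251953) (304, 26, 47, 35)
plate ((442.6785888671875, 20.9466552734375), (37.601966857910156, 132.60496520996094), 64.9102554321289) (257, 0, 140, 93)
```

View pics/w2c.png

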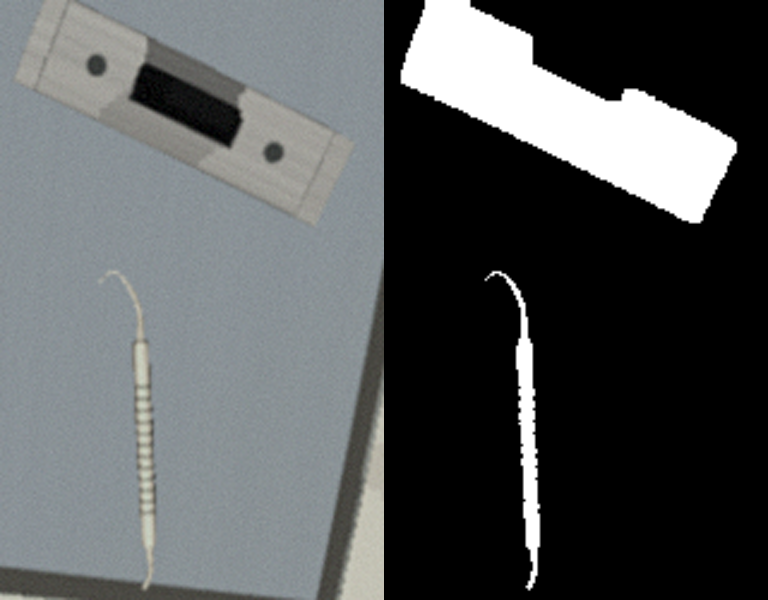

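The bar's centre is at about (0.4427, 0.0205), yaw −0.438. The probe's middle is at about (0.4256, −0.117), with its axis 0.036 off world y. I'll descend on the probe.

Request:
{"api": "drive_tool", "payload": {
  "moves": [
    [[0,0,-0.035],[-0.01,-0.009,0.03],0.03],
    [[0,0,0],[0,0,0.04],0.03],
    [[0,0,0],[0,0,0.04],0.03],
    [[0,0,0],[0,0,0.03],0.03],
    [[0,0,0],[0,0,0],0.03]
  ]
}}

```text
time: 4.1
eef_pos: [0.4241, -0.1161, 0.0712]
tcp_rot: [0.694, 0.72, -0.001, -0.003]
contact_force: [-0.4, 0.5, 0.3]
opening: 0.348
finger_force: 0.0
```

Run:
```python
from h import *
np.set_printoptions(precision=4,suppress=True)
c=shot('wrist','w3.png')
s=ctrl.get_state();print(s['eef_pos'],s['tcp_rot'],s['opening'])
```

```text
[ 0.4255 -0.1169  0.073 ] [ 0.6945  0.7195 -0.0003 -0.001 ] 0.35279283261891753
```

View pics/w3.png

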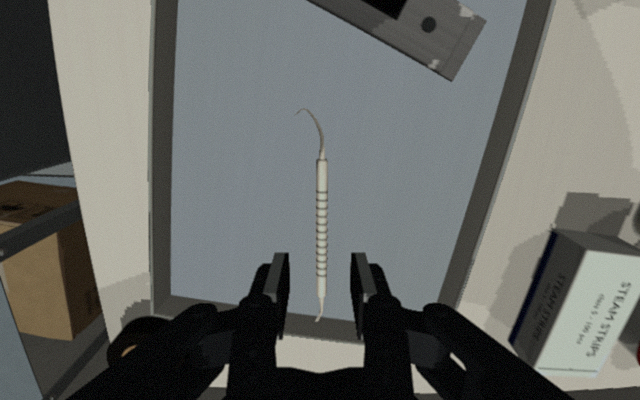

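The probe is vertical in the image at x≈321, and the fingers are centred at x≈320, so it's aligned. I'll lower and close.

Request:
{"api": "drive_tool", "payload": {
  "moves": [
    [[0,0,0],[0,0,0.03],0.03],
    [[0,0,0],[0,0,0.015],0.03],
    [[0,0,0],[0,0,0.007],0.03],
    [[0,0,0],[0,0,0],0.03],
    [[0,0,0],[0,0,0],0.02]
  ]
}}

```text
time: 4.78
eef_pos: [0.4265, -0.1182, 0.0222]
tcp_rot: [0.695, 0.719, 0.0, 0.001]
contact_force: [0.7, -0.2, -0.4]
opening: 0.233
finger_force: 0.0
```

Request:
{"api": "drive_tool", "payload": {
  "moves": [
    [[0,0,0],[0,0,0],0.0],
    [[0,0,0],[0,0,0],0.0],
    [[0,0,0],[0,0,0],0.0],
    [[0,0,0],[0,0,0],0.0],
    [[0,0,0],[0,0,0],0.0]
  ],
  "grip_force": 40
}}

```text
time: 5.4
eef_pos: [0.4265, -0.1183, 0.0222]
tcp_rot: [0.695, 0.719, 0.0, 0.001]
contact_force: [-0.5, 0.3, 5.9]
opening: 0.062
finger_force: 40.5
```

Request:
{"api": "drive_tool", "payload": {
  "moves": [
    [[0,0,0],[0,0,-0.01],0.0],
    [[0,0,0],[0,0,-0.03],0.0],
    [[0,0,0],[0,0,-0.03],0.0],
    [[0,0,0],[0,0,0],0.0]
  ]
}}

```text
time: 5.9
eef_pos: [0.4274, -0.1187, 0.0939]
tcp_rot: [0.695, 0.719, 0.001, 0.003]
contact_force: [-0.2, 0.0, -0.3]
opening: 0.066
finger_force: 39.8
```

Run:
```python
from h import *
np.set_printoptions(precision=4,suppress=True)
c=shot('wrist','w4.png');
s=ctrl.get_state();print(s['eef_pos'],s['tcp_rot'],s['opening'],s['contact_force'],s['wrist_torque'])
```

```text
[ 0.4263 -0.1181  0.0922] [0.6953 0.7187 0.0003 0.0012] 0.06786459542352273 [-0.3913 -0.0863 -0.3833] [-0.0072 -0.0175  0.0042]
```

View pics/w4.png

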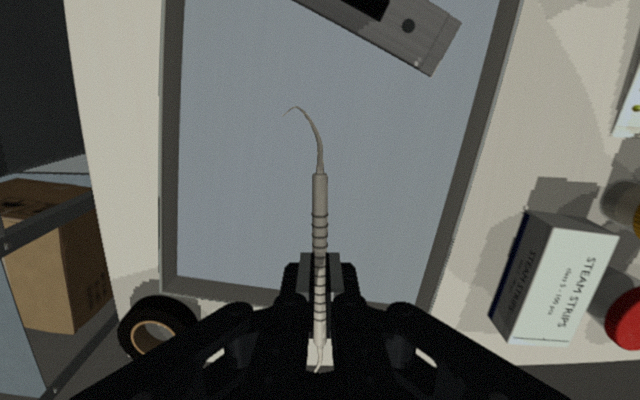

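The probe is held and aligned with the tool, its handle's far end at (320,175). I'll check its position along the jaws and work out the transfer.

Run:
```python
from h import *
np.set_printoptions(precision=4,suppress=True)
c=dict(np.load('w2.npz'));print('tray ends',plane(c,[[308.5,141],[312,228],[297,113],[312,245]],.006)[:,:2])
c=shot('wrist');s=ctrl.get_state();Rt=Rn.from_quat(s['tcp_rot']).as_matrix()
P=plane(c,[[320,174],[320,346],[297,108],[318,372]],s['eef_pos'][2]-.015);print('in tool',(P-s['eef_pos'])@Rt)
a=.179;e=np.array([.4408,.3008]);x=Rt[:2,1];ang=np.arctan2(x[1],x[0]);print('ang',ang,'turn z',-(a-ang))
d=np.r_[e-s['eef_pos'][:2],0];print('shift tool',Rt.T@d)
```

```text
tray ends [[ 0.4246 -0.0692]
 [ 0.4276 -0.1651]
 [ 0.4133 -0.0414]
 [ 0.4275 -0.1859]]
in tool [[ 0.0477  0.0022  0.015 ]
 [-0.0487  0.0022  0.015 ]
 [ 0.0763 -0.0075  0.015 ]
 [-0.0676  0.0011  0.015 ]]
ang 0.03298863567974859 turn z -0.1460113643202514
shift tool [0.4178 0.0291 0.    ]
```

Run:
```python
from h import *
np.set_printoptions(precision=5,suppress=True)
S={'w1':([.4318,.3219,.2483],[.6621,.7494,0,0]),'w2':([.4349,-.1072,.2134],[.7066,.7076,0,.0001])}
for k,(p,q) in S.items():
    c=dict(np.load(k+'.npz'));Rt=Rn.from_quat(q).as_matrix();print(k,Rt.T@(-c['R'].T@c['t']-p),Rn.from_matrix(c['R']@Rt).as_rotvec(),c['cx'],c['cy'],c['dist'])
A=c['R']@Rt;b=Rt.T@(-c['R'].T@c['t']-p)
p=np.array([.4255,-.1169,.073]);Rt=Rn.from_quat([.6945,.7195,-.0003,-.001]).as_matrix()
R=A@Rt.T;t=-R@(p+Rt@b);c['R'],c['t']=R,t
print('w3 probe rel tool',(plane(c,[[321,180],[321.5,280]],.006)-p)@Rt)
print('w3 fingers', (plane(c,[[286,255],[354,255]],p[2]-.01)-p)@Rt)
```

```text
w1 [ 0.08111  0.00136 -0.12588] [ 0.25136  0.25271 -1.55703] 319.5189414562042 203.95893713795752 [-0.06487  0.       0.       0.       0.     ]
w2 [ 0.08112  0.00117 -0.12589] [ 0.25138  0.25243 -1.55607] 319.5189414562042 203.95893713795752 [-0.06487  0.       0.       0.       0.     ]
w3 probe rel tool [[ 0.03245  0.00194  0.06703]
 [-0.03772  0.00238  0.06696]]
w3 fingers [[ 0.01077 -0.0146   0.01004]
 [ 0.01081  0.01719  0.00998]]
```

The wrist camera has a bias of about 1.5–2 mm along tool y, so I'll check probe against notch in one image. Carrying the probe to a hover now.

Request:
{"api": "drive_tool", "payload": {
  "moves": [
    [[0,0,0],[0.055,0.004,-0.002],0.0],
    [[0,0,0],[0.06,0.004,-0.002],0.0],
    [[0,0,0],[0.06,0.004,-0.002],0.0],
    [[0,0,0],[0.06,0.004,0],0.0],
    [[0,0,0],[0.06,0.004,0],0.0]
  ]
}}

```text
time: 6.62
eef_pos: [0.4347, 0.1793, 0.0958]
tcp_rot: [0.695, 0.719, -0.001, -0.001]
contact_force: [1.2, 0.3, 0.2]
opening: 0.061
finger_force: 39.8
```

Request:
{"api": "drive_tool", "payload": {
  "moves": [
    [[0,0,0],[0.06,0.004,0],0.0],
    [[0,0,0],[0.045,0.003,0],0.0],
    [[0,0,0],[0.018,0.001,0],0.0],
    [[0,0,-0.146],[0,0,0],0.0],
    [[0,0,0],[0,0,0.013],0.0]
  ]
}}

```text
time: 7.25
eef_pos: [0.4401, 0.3004, 0.0837]
tcp_rot: [0.642, 0.767, 0.0, 0.0]
contact_force: [-0.1, -0.9, 0.1]
opening: 0.061
finger_force: 39.8
```

Request:
{"api": "drive_tool", "payload": {
  "moves": [
    [[0,0,0],[0,0,0],0.0],
    [[0,0,0],[0,0,0],0.0]
  ]
}}

```text
time: 7.5
eef_pos: [0.4398, 0.3001, 0.0837]
tcp_rot: [0.642, 0.767, -0.001, -0.0]
contact_force: [0.5, -0.2, -0.6]
opening: 0.062
finger_force: 39.8
```

Run:
```python
from h import *
np.set_printoptions(precision=4,suppress=True)
c=shot('wrist','w5.png');np.savez('w5.npz',**{k:np.array(v) for k,v in c.items()})
s=ctrl.get_state();print(s['eef_pos'],s['tcp_rot'],s['opening'])
cv2.imwrite('pics/w5c.png',cv2.resize(c['image'][50:400,160:480,::-1],None,fx=1.7,fy=1.7,interpolation=cv2.INTER_CUBIC))
```

```text
[0.44   0.3003 0.0841] [ 0.6417  0.7669 -0.0002 -0.0001] 0.0634184312110566
```

View pics/w5c.png

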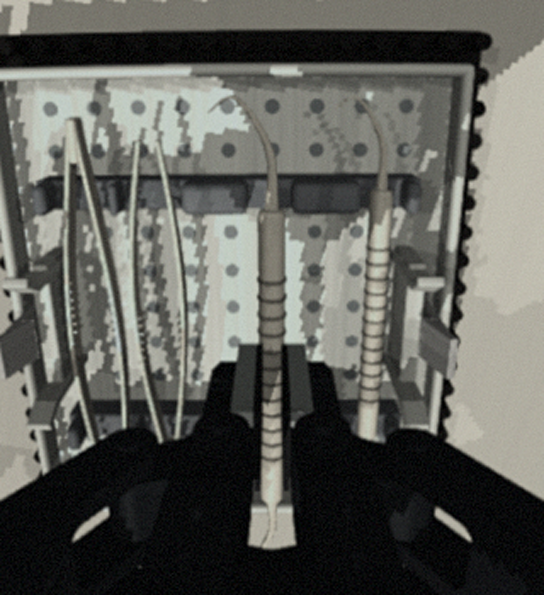

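The handle at x≈271 lies in line with the rear notch (248–292, centre 270) and square to the racks. Lowering it in.

Request:
{"api": "drive_tool", "payload": {
  "moves": [
    [[0,0,0],[0,0,0.012],0.0],
    [[0,0,0],[0,0,0.01],0.0],
    [[0,0,0],[0,0,0.006],0.0],
    [[0,0,0],[0,0,0.004],0.0],
    [[0,0,0],[0,0,0],0.0]
  ]
}}

```text
time: 8.18
eef_pos: [0.4398, 0.3008, 0.052]
tcp_rot: [0.641, 0.767, -0.0, -0.0]
contact_force: [0.4, -1.0, -0.3]
opening: 0.06
finger_force: 39.8
```

Request:
{"api": "drive_tool", "payload": {
  "moves": [
    [[0,0,0],[0,0,0.001],0.0],
    [[0,0,0],[0,0,0],0.0]
  ]
}}

```text
time: 8.43
eef_pos: [0.4402, 0.3009, 0.0516]
tcp_rot: [0.641, 0.768, 0.0, 0.0]
contact_force: [0.5, -0.6, 1.0]
opening: 0.058
finger_force: 39.8
```

Request:
{"api": "drive_tool", "payload": {
  "moves": [
    [[0,0,0],[0,0,0.001],0.0],
    [[0,0,0],[0,0,0],0.0],
    [[0,0,0],[0,0,0],0.02],
    [[0,0,0],[0,0,0],0.02],
    [[0,0,0],[0,0,0],0.02]
  ]
}}

```text
time: 9.05
eef_pos: [0.44, 0.3008, 0.0504]
tcp_rot: [0.641, 0.767, 0.0, 0.0]
contact_force: [0.1, 0.8, 0.3]
opening: 0.233
finger_force: 0.0
```

Request:
{"api": "drive_tool", "payload": {
  "moves": [
    [[0,0,0],[0,0,0],0.02],
    [[0,0,0],[0,0,-0.015],0.02],
    [[0,0,0],[0,0,-0.03],0.02],
    [[0,0,0],[0,0,-0.05],0.03],
    [[0,0,0],[0,0,-0.05],0.03]
  ]
}}

```text
time: 9.68
eef_pos: [0.4398, 0.3008, 0.1977]
tcp_rot: [0.641, 0.767, 0.0, 0.0]
contact_force: [0.9, 0.2, 0.1]
opening: 0.348
finger_force: 0.0
```

Request:
{"api": "drive_tool", "payload": {
  "moves": [
    [[0,0,0],[0,0,0],0.03],
    [[0,0,0],[0,0,0],0.03]
  ]
}}

```text
time: 9.93
eef_pos: [0.4398, 0.3008, 0.1958]
tcp_rot: [0.641, 0.767, 0.0, 0.0]
contact_force: [-0.8, -0.7, -0.0]
opening: 0.355
finger_force: 0.0
```

Run:
```python
from h import *
np.set_printoptions(precision=4,suppress=True)
c=shot('wrist','w6.png');np.savez('w6.npz',**{k:np.array(v) for k,v in c.items()})
s=ctrl.get_state();print(s['eef_pos'],s['tcp_rot'],s['opening'])
cv2.imwrite('pics/w6c.png',cv2.resize(c['image'][60:310,220:420,::-1],None,fx=2.4,fy=2.4,interpolation=cv2.INTER_CUBIC))
```

```text
[0.4393 0.3005 0.1946] [ 0.6411  0.7675 -0.0007 -0.0004] 0.3498940381035775
```

View pics/w6c.png

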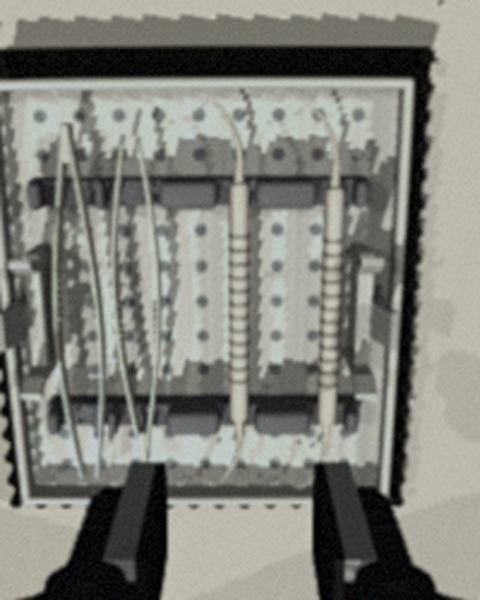

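This shows the probe down in both notches, parallel to the fixed probe: handle at (239,185–425), rear notch at row 190, front notch at row 415. I've now viewed 11 pictures, one over the limit of 10, so everything from here is numeric. Next I'll refine the cassette pose from rim-edge profiles.

```bash
cat > rim.py <<'E'
from h import *
np.set_printoptions(precision=2,suppress=True)
def run(f,c0=(.427,.2983),a=.179):
    c=dict(np.load(f));R=np.array([[np.cos(a),-np.sin(a)],[np.sin(a),np.cos(a)]])
    g=cv2.GaussianBlur(c['image'].max(2),(3,3),0).astype(np.float32)
    def prof(X,Y):
        P=np.c_[np.array(c0)+np.c_[X,Y]/1000@R.T,np.full(len(X),.032)]
        p=proj(c,P).astype(np.float32);return cv2.remap(g,p[:,0].reshape(1,-1),p[:,1].reshape(1,-1),cv2.INTER_LINEAR).ravel()
    t=np.arange(-8,6,.2)   # outward distance of outer rim edge: bright->dark
    for nm,fn,rng in (('+x',lambda s:(77+t,0*t+s),range(-60,75,15)),('-x',lambda s:(-77-t,0*t+s),range(-60,75,15)),('+y',lambda s:(0*t+s,85+t),range(-60,75,15)),('-y',lambda s:(0*t+s,-85-t),range(-60,75,15))):
        print(nm,np.array([t[np.argmin(np.gradient(prof(*fn(s))))] for s in rng]))
import sys;run(sys.argv[1])
E
python3 rim.py w6.npz; python3 rim.py w1.npz
python3 - <<'E'
from h import *
np.set_printoptions(precision=4,suppress=True)
c=dict(np.load('w6.npz'));f=lambda l:np.array(l,float)/2.4+[220,60]-.3
a=.179;R=np.array([[np.cos(a),-np.sin(a)],[np.sin(a),np.cos(a)]])
for z,p in((.061,[[368,262],[362,378],[20,265],[38,383]]),(.038,[[239,300],[332,300]])):
    print((plane(c,f(p),z)[:,:2]-[.427,.2983])@R)
E
```

```text
+x [-0.6 -0.6 -0.6 -0.6 -0.6 -0.6 -0.6 -0.4 -0.8]
-x [ 0.8  1.4  2.2 -8.   2.   1.8  1.8  1.4  1.8]
+y [ 0.6  0.2  0.  -0.2  0.6  0.6  0.8  0.8  0.8]
-y [ 0.6 -8.  -2.8 -0.2 -7.6 -7.6 -8.  -8.  -0.2]
+x [ 0.   0.   0.2  0.   0.4 -0.2  0.2  0.  -0.2]
-x [1.4 1.6 1.4 2.6 2.4 1.4 1.4 1.6 1.6]
+y [0.6 0.4 0.4 0.4 0.8 0.2 0.4 0.2 0.4]
-y [ 0.  -8.  -8.  -8.  -7.  -8.  -7.6 -8.   0.2]
[[ 0.0582  0.0249]
 [ 0.0582 -0.0175]
 [-0.0612  0.024 ]
 [-0.0585 -0.0194]]
[[0.014  0.0053]
 [0.0491 0.0053]]
```

Request:
{"api": "drive_tool", "payload": {
  "moves": [
    [[0,0,0],[-0.055,-0.0094,0],0.05],
    [[0,0,0],[-0.055,-0.0094,0],0.05],
    [[0,0,0],[-0.055,-0.0094,0],0.05],
    [[0,0,0],[-0.055,-0.0094,0],0.05],
    [[0,0,0],[-0.055,-0.0094,0],0.05]
  ]
}}

```text
time: 10.6
eef_pos: [0.4414, 0.0204, 0.1936]
tcp_rot: [0.641, 0.768, -0.001, -0.001]
contact_force: [-0.4, 0.1, 0.9]
opening: 0.589
finger_force: 0.0
```

Request:
{"api": "drive_tool", "payload": {
  "moves": [
    [[0,0,-0.159],[0,0,0],0.05],
    [[0,0,-0.159],[0,0,0],0.05],
    [[0,0,-0.159],[0,0,0],0.05],
    [[0,0,-0.159],[0,0,0],0.05],
    [[0,0,-0.159],[0,0,0],0.05]
  ]
}}

```text
time: 11.22
eef_pos: [0.4415, 0.022, 0.1934]
tcp_rot: [0.292, 0.957, -0.0, -0.002]
contact_force: [-0.7, 0.1, -1.2]
opening: 0.588
finger_force: 0.0
```

Request:
{"api": "drive_tool", "payload": {
  "moves": [
    [[0,0,-0.159],[0,0,0],0.04],
    [[0,0,0],[0,0,0.04],0.04],
    [[0,0,0],[0,0,0.03],0.04],
    [[0,0,0],[0,0,0],0.04],
    [[0,0,0],[0,0,0],0.04]
  ]
}}

```text
time: 11.85
eef_pos: [0.4428, 0.0218, 0.1256]
tcp_rot: [0.217, 0.976, -0.0, -0.0]
contact_force: [0.7, -0.5, 0.7]
opening: 0.465
finger_force: 0.0
```

Run:
```python
from h import *
np.set_printoptions(precision=4,suppress=True)
c=shot('wrist','w7.png');np.savez('w7.npz',**{k:np.array(v) for k,v in c.items()})
s=ctrl.get_state();p=s['eef_pos'];print(p,s['tcp_rot'],s['opening'],s['qpos'])
Rt=Rn.from_quat(s['tcp_rot']).as_matrix()
# predicted bar outline in image
b=np.array([.4427,.0205]);a=-.438;R=np.array([[np.cos(a),-np.sin(a)],[np.sin(a),np.cos(a)]])
q=[np.r_[b+R@np.array(k)/1000,z] for k,z in [((-66.5,-18),.007),((-66.5,18),.007),((66.5,18),.007),((66.5,-18),.007),((-20,-5),.035),((-20,5),.035),((20,5),.035),((20,-5),.035)]]
pr=proj(c,q);print(pr)
im=c['image'].astype(int);g=im.max(2)
for v in range(int(pr[:2,1].mean()),int(pr[4:6,1].mean())+30,6):print(v,'min',pr[:,0].min().round(),''.join(chr(65+x//10) for x in g[v,230:410:4]))
```

```text
[0.4434 0.0217 0.1263] [0.2172 0.9761 0.     0.0007] 0.4667321577360535 [-0.1803 -0.0934  2.2268 -0.      1.0068 -1.3133]
[[292.4644 117.1057]
 [341.5399 117.0888]
 [338.2674 276.4744]
 [296.5112 276.4645]
 [309.6362 188.4268]
 [324.0633 188.4258]
 [323.8232 241.0894]
 [310.172  241.0876]]
117 min 292.0 NNMNNNMNNNNNNNNNMLLLMMLLMMMMNNNNNNNMNNNNNNMNI
123 min 292.0 NNNONNMNNNNMNNNNOOONOOOOOOOOMNNNNNNNNNNMMNNNK
129 min 292.0 NNNMNNNNMMNMNNNNNOONNONOONNNMNNNNNNNNMNNMNMMM
135 min 292.0 NNNNNNNNNNNNMNNNNOOOONNNONNNMNNNNNNNNNNNNNMNN
141 min 292.0 NNNNNNNMMMNNNNNNNOOOONNNNOOOMNNNNNNNNMNNNNNNN
147 min 292.0 NNNNNNMNNMNNNMNNNNOOONNNNNOOMNNNNNNMNNNNMNNNN
153 min 292.0 NNNNNMNMNNNNNNNNNNNONHEMOOONMMNNNMNNNNNNNNNNN
159 min 292.0 NNNNNNNNNMMONNNNNNNOOFEKNOOONNNNNNNNNNNNNNNNN
165 min 292.0 NNNNNNNNNNNNNNNNMNOONNONOONONNNMNNMNNNNNNMNNN
171 min 292.0 NMNNNNNMNNNNMNMNMMLNNNONOOOONNNNMNMNMNNNNNNNN
177 min 292.0 NMNNMNNMNNNNNNNNMLLMKJKKOMIINNNMNNNNMNNNNNNNM
183 min 292.0 NMMNNNNNNNNMNNNNNMLMFAABHIIINMNNNNMNMNMMNNNNM
189 min 292.0 NMMMNNNNMNNNNNNNNMMMFAAAHIIHNNNNNNNNNNNNNNNNN
195 min 292.0 NNNNNNNNNNNNNNNNMLLMFBBCHIIHNNNNNNNMNMNNNNNNN
201 min 292.0 NNNNNNNNNNMNNMNNNLMMGBBBGIIINNNMNNNNNNNMNNNNN
207 min 292.0 NNNMNNNNNNNNNNNNNLMMGBBAGHIINNNNNNNMMNNNNNNMN
213 min 292.0 NNNNMNNNMNNNNNNNNMLMHBBBGIIINNNNMNNNNNNNNNNNN
```

Run:
```python
from h import *
np.set_printoptions(precision=4,suppress=True)
c=dict(np.load('w7.npz'));im=c['image'].astype(int);g=im.max(2);d=im[:,:,2]-im[:,:,0]
b=np.array([.4427,.0205]);a=-.438;R=np.array([[np.cos(a),-np.sin(a)],[np.sin(a),np.cos(a)]])
print(proj(c,[np.r_[b+R@np.array(k)/1000,z] for k,z in [((-20,0),.009),((-20,0),.035),((20,0),.035),((66.5,10),.007),((66.5,-10),.007)]]))
print('near end d',[(v,d[v,305:335].mean().round()) for v in range(106,128,2)])
print('grip col314-320',[(v,int(g[v,313:321].mean())) for v in range(170,190,2)],[(v,int(g[v,313:321].mean())) for v in range(230,258,2)])
print('far end d',[(v,d[v,305:335].mean().round()) for v in range(262,296,2)])
for v in (140,260):print('plate cols',v,np.where(d[v,270:370]<d[v,230:270].mean()-12)[0][[0,-1]]+270)
print('grip cols 200:',np.where(g[200,290:350]<50)[0][[0,-1]]+290,np.where(g[230,290:350]<50)[0][[0,-1]]+290)
```

```text
[[317.1216 179.3254]
 [316.8494 188.4258]
 [316.9974 241.0896]
 [328.989  276.4859]
 [305.7868 276.4804]]
near end d [(106, np.float64(11.0)), (108, np.float64(11.0)), (110, np.float64(12.0)), (112, np.float64(11.0)), (114, np.float64(12.0)), (116, np.float64(12.0)), (118, np.float64(-3.0)), (120, np.float64(-7.0)), (122, np.float64(-7.0)), (124, np.float64(-6.0)), (126, np.float64(-7.0))]
grip col314-320 [(170, 137), (172, 136), (174, 136), (176, 126), (178, 46), (180, 8), (182, 3), (184, 5), (186, 5), (188, 5)] [(230, 15), (232, 12), (234, 14), (236, 14), (238, 10), (240, 58), (242, 137), (244, 114), (246, 68), (248, 63), (250, 66), (252, 94), (254, 133), (256, 136)]
far end d [(262, np.float64(-7.0)), (264, np.float64(-7.0)), (266, np.float64(-7.0)), (268, np.float64(-7.0)), (270, np.float64(-6.0)), (272, np.float64(-7.0)), (274, np.float64(-8.0)), (276, np.float64(4.0)), (278, np.float64(10.0)), (280, np.float64(10.0)), (282, np.float64(9.0)), (284, np.float64(10.0)), (286, np.float64(9.0)), (288, np.float64(9.0)), (290, np.float64(9.0)), (292, np.float64(9.0)), (294, np.float64(9.0))]
plate cols 140 [293 341]
plate cols 260 [297 338]
grip cols 200: [311 325] [312 325]
```

Request:
{"api": "drive_tool", "payload": {
  "moves": [
    [[0,0,0],[0,-0.0013,0.03],0.035],
    [[0,0,0],[0,0,0.03],0.035],
    [[0,0,0],[0,0,0.025],0.035],
    [[0,0,0],[0,0,0.01],0.03],
    [[0,0,0],[0,0,0],0.025]
  ]
}}

```text
time: 12.52
eef_pos: [0.4426, 0.0206, 0.0308]
tcp_rot: [0.217, 0.976, 0.0, 0.0]
contact_force: [0.2, 1.2, 0.4]
opening: 0.295
finger_force: 0.0
```

Request:
{"api": "drive_tool", "payload": {
  "moves": [
    [[0,0,0],[0,0,0.003],0.02],
    [[0,0,0],[0,0,0],0.02],
    [[0,0,0],[0,0,0],0.02]
  ]
}}

```text
time: 12.9
eef_pos: [0.4426, 0.0206, 0.0279]
tcp_rot: [0.217, 0.976, 0.0, 0.001]
contact_force: [0.2, 0.1, -0.1]
opening: 0.237
finger_force: 0.0
```

Request:
{"api": "drive_tool", "payload": {
  "moves": [
    [[0,0,0],[0,0,0],0.0],
    [[0,0,0],[0,0,0],0.0],
    [[0,0,0],[0,0,0],0.0],
    [[0,0,0],[0,0,0],0.0],
    [[0,0,0],[0,0,0],0.0]
  ],
  "grip_force": 80
}}

```text
time: 13.52
eef_pos: [0.4426, 0.0206, 0.0279]
tcp_rot: [0.217, 0.976, -0.0, 0.0]
contact_force: [-0.6, 0.6, 5.4]
opening: 0.097
finger_force: 80.2
```

Request:
{"api": "drive_tool", "payload": {
  "moves": [
    [[0,0,0],[0,0,-0.02],0.0],
    [[0,0,0],[0,0,-0.04],0.0],
    [[0,0,0],[0,0,-0.045],0.0],
    [[0,0,0],[0,0,0],0.0],
    [[0,0,0],[0,0,0],0.0]
  ]
}}

```text
time: 14.15
eef_pos: [0.4411, 0.0209, 0.131]
tcp_rot: [0.217, 0.976, -0.0, -0.001]
contact_force: [-0.2, -0.2, -1.2]
opening: 0.097
finger_force: 79.3
```

Run:
```python
from h import *
np.set_printoptions(precision=4,suppress=True)
c=shot('wrist','w8.png');np.savez('w8.npz',**{k:np.array(v) for k,v in c.items()})
s=ctrl.get_state();p=s['eef_pos'];print(p,s['tcp_rot'],s['opening'],s['qpos'],s['contact_force'],s['wrist_torque'])
Rt=Rn.from_quat(s['tcp_rot']).as_matrix()
h=.0279-.007 # plate upper edge at ends (z=2+5) below TCP
q=[p+Rt@np.array([x,y,h]) for x,y in ((66.5e-3,-.018),(66.5e-3,.018),(66.5e-3,0),(.057,0))]
print(proj(c,q))
im=c['image'].astype(int);g=im.max(2);d=im[:,:,2]-im[:,:,0]
v0=int(proj(c,q)[2,1])
print([(v,int(d[v,305:335].mean()),int(g[v,305:335].mean())) for v in range(v0-14,v0+24,2)])
print('row',v0+8,[(u,int(d[v0+8,u])) for u in range(270,372,3)])
# cassette target
a=.179;t=np.array([.4255,.2990]);yb=Rt[:2,1];ang=np.arctan2(yb[1],yb[0]);print('ang',ang,'turn',-(a+np.pi/2-ang),'shift',Rt.T@np.r_[t-p[:2],0])
```

```text
[0.4407 0.0209 0.1304] [ 0.2172  0.9761 -0.0001 -0.0019] 0.09760670952828206 [-0.1833 -0.104   2.2279  0.      1.0215 -1.3163] [-0.371   0.3841 -0.8299] [ 0.0092 -0.0071  0.0105]
[[277.4676 127.8647]
 [358.1028 127.8274]
 [317.7808 127.7685]
 [317.819  149.0227]]
[(113, 10, 135), (115, 11, 136), (117, 11, 136), (119, 10, 135), (121, 12, 137), (123, 12, 136), (125, 11, 136), (127, 11, 136), (129, 11, 135), (131, -3, 118), (133, -7, 145), (135, -7, 146), (137, -6, 145), (139, -6, 146), (141, -6, 146), (143, -6, 146), (145, -7, 146), (147, -7, 146), (149, -7, 147)]
row 135 [(270, 11), (273, 12), (276, 13), (279, -6), (282, -6), (285, -9), (288, -3), (291, -4), (294, -8), (297, -9), (300, -5), (303, -8), (306, -5), (309, -9), (312, -5), (315, -8), (318, -6), (321, -7), (324, -7), (327, -10), (330, -8), (333, -5), (336, -10), (339, -6), (342, -7), (345, -8), (348, -6), (351, -11), (354, -10), (357, -6), (360, 11), (363, 10), (366, 12), (369, 14)]
ang 1.1329166392080603 turn -0.6168796875868363 shift [0.1316 0.2454 0.0003]
```

Request:
{"api": "drive_tool", "payload": {
  "moves": [
    [[0,0,0],[0.026,0.049,0],0.0],
    [[0,0,0],[0.026,0.049,0],0.0],
    [[0,0,0],[0.026,0.049,0],0.0],
    [[0,0,0],[0.026,0.049,0],0.0],
    [[0,0,0],[0.027,0.049,0],0.0]
  ]
}}

```text
time: 14.82
eef_pos: [0.4258, 0.2993, 0.1298]
tcp_rot: [0.217, 0.976, -0.001, -0.002]
contact_force: [1.1, 0.0, -0.5]
opening: 0.094
finger_force: 79.2
```

Request:
{"api": "drive_tool", "payload": {
  "moves": [
    [[0,0,-0.154],[0,0,0],0.0],
    [[0,0,-0.154],[0,0,0],0.0],
    [[0,0,-0.154],[0,0,0],0.0],
    [[0,0,-0.155],[0,0,0.015],0.0],
    [[0,0,0],[0,0,0],0.0]
  ]
}}

```text
time: 15.45
eef_pos: [0.4251, 0.2971, 0.1138]
tcp_rot: [-0.089, 0.996, -0.001, -0.003]
contact_force: [-0.1, -0.7, -1.3]
opening: 0.099
finger_force: 79.3
```

Request:
{"api": "drive_tool", "payload": {
  "moves": [
    [[0,0,0],[0,0,0],0.0],
    [[0,0,0],[0,0,0],0.0],
    [[0,0,0],[0,0,0],0.0]
  ]
}}

```text
time: 15.82
eef_pos: [0.4276, 0.2982, 0.1177]
tcp_rot: [-0.089, 0.996, 0.0, 0.0]
contact_force: [1.2, 0.2, -0.6]
opening: 0.101
finger_force: 79.3
```

```bash
cat > hov.py <<'E'
from h import *
import sys
np.set_printoptions(precision=2,suppress=True)
c=shot('wrist');np.savez(sys.argv[1],**{k:np.array(v) for k,v in c.items()})
s=ctrl.get_state();p=s['eef_pos'];Rt=Rn.from_quat(s['tcp_rot']).as_matrix()
print(p*1000,s['tcp_rot'],np.arctan2(Rt[1,1],Rt[0,1])-np.pi/2,s['contact_force'])
g=cv2.GaussianBlur(c['image'].max(2),(3,3),0).astype(np.float32)
a=.179;c0=np.array([.427,.2983]);R=np.array([[np.cos(a),-np.sin(a)],[np.sin(a),np.cos(a)]])
def prof(X,Y,z):
    P=np.c_[c0+np.c_[X,Y]/1000@R.T,np.full(len(X),z)];q=proj(c,P).astype(np.float32)
    return cv2.remap(g,q[:,0].reshape(1,-1),q[:,1].reshape(1,-1),cv2.INTER_LINEAR).ravel()
# rim outer edges: bright->dark outward
t=np.arange(-8,6,.2)
def e(nm,fn,rng,z):print(nm,np.array([t[np.argmin(np.gradient(prof(*fn(k),z)))] for k in rng]))
e('rim -x out',lambda k:(-77-t,0*t+k),range(-75,80,15),.032)
e('rim +y out',lambda k:(0*t+k,85+t),range(-70,30,15),.032)
e('rim -y out',lambda k:(0*t+k,-85-t),range(-70,30,15),.032)
zb=p[2]-.0209
for y in (-12,-6,0,6,12):
    x=np.arange(-75,-55,.5);print('bar x',y,prof(x,0*x+y,zb).astype(int))
for x in (-60,-50,-40):
    y=np.arange(-26,-10,.5);print('bar y-',x,prof(0*y+x,y,zb).astype(int));y=np.arange(10,26,.5);print('bar y+',x,prof(0*y+x,y,zb).astype(int))
E
python3 hov.py w9.npz
```

```text
[427.59 298.19 117.73] [-0.09  1.    0.    0.  ] 0.17869519037157588 [ 0.64  0.67 -0.7 ]
rim -x out [1.4 1.2 1.8 1.6 1.4 1.4 1.4 1.4 1.6 1.8 2. ]
rim +y out [-0.4  0.2  0.   0.   0.  -0.4  0. ]
rim -y out [-6.2  0.8 -6.4  0.8  1.2  0.4  0.6]
bar x -12 [ 85 100 131 154 159 161 168 174 173 149 113 121 149 161 159 140 110  93
  90  98 119 138 144 145 146 145 144 144 145 145 145 146 147 147 146 146
 146 143 134 126]
bar x -6 [ 83  86 104 136 150 149 149 145 127  97  80  94 117 129 139 146 149 150
 143 127 122 132 137 138 139 139 139 140 140 138 138 138 139 138 139 139
 139 136 127 124]
bar x 0 [ 95 112 122 125 141 155 157 137  88  42  33  33  34  47  77 117 154 169
 158 137 129 137 142 142 141 141 144 151 158 163 163 164 164 164 163 162
 160 152 135 127]
bar x 6 [ 88 100 118 120 103  84  82  88  91  82  71  82 104 114 115 124 153 182
 181 156 144 155 164 166 168 167 166 166 166 166 167 167 165 164 164 165
 163 156 141 130]
bar x 12 [ 86 101 130 149 154 158 163 168 163 133  94  88 100 103 104 116 149 180
 180 154 135 137 140 141 142 141 141 141 141 141 140 141 141 140 140 141
 141 139 129
[... 157 characters left out ...]
0 [140 139 141 142 140 139 140 141 141 142 142 142 140 132 116 110 120 126
 128 131 133 132 129 129 127 126 127 132 136 137 138 136]
bar y- -50 [ 88  97  98  97  97  93  87  85  84  87  93 106 133 155 154 143 137 138
 140 142 142 141 140 139 138 138 139 141 142 143 144 144]
bar y+ -50 [143 141 139 139 141 144 146 146 146 145 143 141 139 130 109 100 114 129
 130 122 115 111 111 123 143 148 134 120 112 101  88  72]
bar y- -40 [ 77  83  81  81  82  82  82  85 107 138 155 159 159 156 152 145 139 138
 138 139 140 140 139 138 137 137 138 140 141 142 143 145]
bar y+ -40 [141 139 138 139 141 143 145 146 147 146 145 143 138 128 115 119 151 179
 188 191 194 194 189 178 169 167 167 166 162 144 113  80]
```

Request:
{"api": "drive_tool", "payload": {
  "moves": [
    [[0,0,0],[0.0022,0.0002,0.01],0.0],
    [[0,0,0],[0,0,0.01],0.0],
    [[0,0,0],[0,0,0.005],0.0],
    [[0,0,0],[0,0,0],0.0],
    [[0,0,0],[0,0,0],0.0]
  ]
}}

```text
time: 16.5
eef_pos: [0.4254, 0.298, 0.0925]
tcp_rot: [-0.089, 0.996, 0.0, 0.0]
contact_force: [0.8, -0.4, -0.9]
opening: 0.097
finger_force: 79.3
```

```bash
python3 hov.py w10.npz
```

```text
[425.46 298.02  92.61] [-0.09  1.    0.    0.  ] 0.17918969428211295 [ 0.21 -0.33 -1.02]
rim -x out [1.2 1.4 1.4 1.6 1.6 1.6 1.8 1.8 1.8 1.6 1.8]
rim +y out [-0.4  0.4 -0.2  0.   0.2 -0.2  0.4]
rim -y out [-6.8  1.  -6.6  0.8  1.  -7.2  1. ]
bar x -12 [ 90  91  99 129 156 165 168 174 181 179 155 114  94 113 142 148 146 149
 152 153 152 151 152 151 150 150 151 153 153 153 152 152 153 145 135 134
 142 147 149 150]
bar x -6 [ 88  92 100 121 140 146 154 164 168 159 123  73  47  49  66  97 131 144
 145 145 145 144 145 146 146 145 145 145 146 145 146 146 144 138 131 134
 144 149 150 150]
bar x 0 [ 88 109 130 122 100 106 139 161 165 155 113  61  36  34  52  95 137 151
 153 155 155 156 158 161 163 165 167 170 172 172 171 166 156 143 132 135
 150 162 166 165]
bar x 6 [ 87  87  87  83  82  87  99 108 110 106  87  64  55  62  80 113 151 170
 175 175 174 173 174 174 174 174 174 174 175 176 176 174 168 154 139 139
 151 161 164 164]
bar x 12 [ 89  89  89  98 127 156 166 166 167 162 130  86  68  74  94 118 139 148
 149 148 148 148 149 149 148 148 148 148 148 147 146 147 148 141 131 132
 140 145 146
[... 157 characters left out ...]
0 [147 146 147 147 146 146 147 148 149 149 149 148 148 145 129 103  88  85
  83  80  78  76  76  84  96 107 113 106  93  87  88  88]
bar y- -50 [ 96  90  85  84  96 121 147 159 162 162 161 161 168 175 173 159 147 145
 145 146 147 148 147 146 146 146 146 146 148 150 152 152]
bar y+ -50 [150 148 146 145 146 148 151 154 154 153 151 148 146 139 120  93  77  75
  76  74  74  75  76  78  80  81  83  86  90  91  94  97]
bar y- -40 [124 130 134 135 138 142 146 148 149 145 140 135 134 134 133 133 137 143
 145 146 147 148 148 147 145 146 146 145 147 149 150 150]
bar y+ -40 [149 147 145 144 146 150 152 153 153 154 153 151 147 139 121 102  98 107
 110 106 105 110 114 116 117 120 121 122 122 118 108  95]
```

The bar is centred on the cassette to within about 0.2 mm by the same-image comparison (bar x −1.0 / y −0.5; cassette −0.95 / −0.45). Descending now with force checks.

Request:
{"api": "drive_tool", "payload": {
  "moves": [
    [[0,0,0],[0,0,0.005],0.0],
    [[0,0,0],[0,0,0.004],0.0],
    [[0,0,0],[0,0,0.003],0.0],
    [[0,0,0],[0,0,0],0.0]
  ]
}}

```text
time: 17.05
eef_pos: [0.4253, 0.2979, 0.0801]
tcp_rot: [-0.089, 0.996, -0.0, 0.0]
contact_force: [0.4, -0.0, -1.5]
opening: 0.098
finger_force: 79.3
```

Request:
{"api": "drive_tool", "payload": {
  "moves": [
    [[0,0,0],[0,0,0.001],0.0],
    [[0,0,0],[0,0,0.001],0.0],
    [[0,0,0],[0,0,0],0.0]
  ]
}}

```text
time: 17.42
eef_pos: [0.4254, 0.298, 0.0785]
tcp_rot: [-0.089, 0.996, 0.0, 0.0]
contact_force: [1.2, 0.3, -1.1]
opening: 0.096
finger_force: 79.3
```

Request:
{"api": "drive_tool", "payload": {
  "moves": [
    [[0,0,0],[0,0,0.001],0.0],
    [[0,0,0],[0,0,0.001],0.0],
    [[0,0,0],[0,0,0],0.0]
  ]
}}

```text
time: 17.8
eef_pos: [0.4254, 0.298, 0.0765]
tcp_rot: [-0.089, 0.996, 0.0, 0.0]
contact_force: [1.0, -0.3, -0.5]
opening: 0.099
finger_force: 79.5
```

Request:
{"api": "drive_tool", "payload": {
  "moves": [
    [[0,0,0],[0,0,0.001],0.0],
    [[0,0,0],[0,0,0],0.0]
  ]
}}

```text
time: 18.05
eef_pos: [0.4253, 0.298, 0.0755]
tcp_rot: [-0.089, 0.996, 0.0, 0.0]
contact_force: [0.6, 0.2, 0.7]
opening: 0.099
finger_force: 79.6
```

Request:
{"api": "drive_tool", "payload": {
  "moves": [
    [[0,0,0],[0,0,0.001],0.0],
    [[0,0,0],[0,0,0],0.0]
  ]
}}

```text
time: 18.3
eef_pos: [0.4253, 0.298, 0.0744]
tcp_rot: [-0.09, 0.996, 0.0, 0.0]
contact_force: [0.7, 0.1, 2.0]
opening: 0.1
finger_force: 79.7
```

Request:
{"api": "drive_tool", "payload": {
  "moves": [
    [[0,0,0],[0,0,0.001],0.0],
    [[0,0,0],[0,0,0],0.0]
  ]
}}

```text
time: 18.55
eef_pos: [0.4253, 0.298, 0.0734]
tcp_rot: [-0.089, 0.996, 0.0, 0.0]
contact_force: [1.7, 0.3, 2.5]
opening: 0.099
finger_force: 79.7
```

Request:
{"api": "drive_tool", "payload": {
  "moves": [
    [[0,0,0],[0,0,0.001],0.0],
    [[0,0,0],[0,0,0],0.0]
  ]
}}

```text
time: 18.8
eef_pos: [0.4253, 0.298, 0.0725]
tcp_rot: [-0.089, 0.996, 0.0, 0.0]
contact_force: [0.3, 0.5, 2.9]
opening: 0.096
finger_force: 79.8
```

Request:
{"api": "drive_tool", "payload": {
  "moves": [
    [[0,0,0],[0,0,0.001],0.0],
    [[0,0,0],[0,0,0],0.0]
  ]
}}

```text
time: 19.05
eef_pos: [0.4253, 0.298, 0.0714]
tcp_rot: [-0.089, 0.996, 0.0, 0.0]
contact_force: [0.9, 0.3, 4.1]
opening: 0.098
finger_force: 79.9
```

Request:
{"api": "drive_tool", "payload": {
  "moves": [
    [[0,0,0],[0,0,0.001],0.0],
    [[0,0,0],[0,0,0],0.0]
  ]
}}

```text
time: 19.3
eef_pos: [0.4254, 0.298, 0.0705]
tcp_rot: [-0.089, 0.996, 0.0, 0.0]
contact_force: [0.3, 1.0, 4.4]
opening: 0.097
finger_force: 80.0
```

Request:
{"api": "drive_tool", "payload": {
  "moves": [
    [[0,0,0],[0,0,0.001],0.0],
    [[0,0,0],[0,0,0.001],0.0],
    [[0,0,0],[0,0,0],0.0]
  ]
}}

```text
time: 19.68
eef_pos: [0.4255, 0.298, 0.0688]
tcp_rot: [-0.09, 0.996, 0.0, 0.0]
contact_force: [0.3, 0.2, 6.4]
opening: 0.103
finger_force: 80.3
```

Request:
{"api": "drive_tool", "payload": {
  "moves": [
    [[0,0,0],[0,0,0.001],0.0],
    [[0,0,0],[0,0,0.001],0.0],
    [[0,0,0],[0,0,0],0.0]
  ]
}}

```text
time: 20.05
eef_pos: [0.4258, 0.2981, 0.0671]
tcp_rot: [-0.09, 0.996, 0.0, 0.001]
contact_force: [0.8, -0.7, 7.1]
opening: 0.103
finger_force: 80.5
```

Request:
{"api": "drive_tool", "payload": {
  "moves": [
    [[0,0,0],[0,0,0.001],0.0],
    [[0,0,0],[0,0,0],0.0]
  ]
}}

```text
time: 20.3
eef_pos: [0.4259, 0.2982, 0.0663]
tcp_rot: [-0.09, 0.996, 0.0, 0.001]
contact_force: [-0.3, -0.0, 8.6]
opening: 0.098
finger_force: 80.6
```

Request:
{"api": "drive_tool", "payload": {
  "moves": [
    [[0,0,0],[0,0,0.001],0.0],
    [[0,0,0],[0,0,0],0.0]
  ]
}}

```text
time: 20.55
eef_pos: [0.426, 0.2983, 0.0655]
tcp_rot: [-0.09, 0.996, 0.0, 0.001]
contact_force: [-0.0, 0.1, 9.4]
opening: 0.102
finger_force: 80.8
```

Request:
{"api": "drive_tool", "payload": {
  "moves": [
    [[0,0,0],[0,0,0.001],0.0],
    [[0,0,0],[0,0,0],0.0]
  ]
}}

```text
time: 20.8
eef_pos: [0.4261, 0.2983, 0.0647]
tcp_rot: [-0.09, 0.996, 0.0, 0.001]
contact_force: [0.3, -0.7, 11.1]
opening: 0.098
finger_force: 80.9
```

Request:
{"api": "drive_tool", "payload": {
  "moves": [
    [[0,0,0],[0,0,0.001],0.0],
    [[0,0,0],[0,0,0],0.0]
  ]
}}

```text
time: 21.05
eef_pos: [0.4262, 0.2984, 0.0639]
tcp_rot: [-0.09, 0.996, 0.0, 0.001]
contact_force: [-0.7, -1.1, 10.5]
opening: 0.096
finger_force: 81.0
```

Request:
{"api": "drive_tool", "payload": {
  "moves": [
    [[0,0,0],[0,0,0.001],0.0],
    [[0,0,0],[0,0,0],0.0]
  ]
}}

```text
time: 21.3
eef_pos: [0.4265, 0.2984, 0.0631]
tcp_rot: [-0.09, 0.996, 0.0, 0.001]
contact_force: [-0.7, -0.3, 11.3]
opening: 0.097
finger_force: 81.2
```

Request:
{"api": "drive_tool", "payload": {
  "moves": [
    [[0,0,0],[0,0,0.001],0.0],
    [[0,0,0],[0,0,0],0.0]
  ]
}}

```text
time: 21.55
eef_pos: [0.4265, 0.2985, 0.0623]
tcp_rot: [-0.09, 0.996, 0.0, 0.001]
contact_force: [-0.6, -0.4, 13.1]
opening: 0.099
finger_force: 81.3
```

Request:
{"api": "drive_tool", "payload": {
  "moves": [
    [[0,0,0],[0.0006,0,0.001],0.0],
    [[0,0,0],[0,0,0],0.0]
  ]
}}

```text
time: 21.8
eef_pos: [0.4264, 0.2984, 0.0617]
tcp_rot: [-0.09, 0.996, 0.0, 0.002]
contact_force: [-0.7, -0.9, 13.5]
opening: 0.102
finger_force: 81.5
```

Request:
{"api": "drive_tool", "payload": {
  "moves": [
    [[0,0,0],[0,0,0.001],0.0],
    [[0,0,0],[0,0,0],0.0]
  ]
}}

```text
time: 22.05
eef_pos: [0.4265, 0.2985, 0.061]
tcp_rot: [-0.09, 0.996, 0.0, 0.002]
contact_force: [-0.9, -1.0, 14.7]
opening: 0.098
finger_force: 81.6
```

Request:
{"api": "drive_tool", "payload": {
  "moves": [
    [[0,0,0],[0,0,0.001],0.0],
    [[0,0,0],[0,0,0],0.0]
  ]
}}

```text
time: 22.3
eef_pos: [0.4255, 0.2983, 0.0586]
tcp_rot: [-0.089, 0.996, 0.0, 0.001]
contact_force: [-0.3, -0.4, -1.7]
opening: 0.095
finger_force: 79.3
```

The force dropped, so it snapped. I'll check where it settles.

Request:
{"api": "drive_tool", "payload": {
  "moves": [
    [[0,0,0],[0,0,0],0.0],
    [[0,0,0],[0,0,0],0.0]
  ]
}}

```text
time: 22.55
eef_pos: [0.4255, 0.2982, 0.0585]
tcp_rot: [-0.089, 0.996, 0.0, 0.001]
contact_force: [-0.1, 0.2, 8.7]
opening: 0.1
finger_force: 80.9
```

Request:
{"api": "drive_tool", "payload": {
  "moves": [
    [[0,0,0],[0,0,0.002],0.0],
    [[0,0,0],[0,0,0],0.0],
    [[0,0,0],[0,0,0],0.0]
  ]
}}

```text
time: 22.92
eef_pos: [0.4255, 0.2983, 0.057]
tcp_rot: [-0.089, 0.996, 0.0, 0.001]
contact_force: [-0.9, -0.7, 11.3]
opening: 0.098
finger_force: 81.3
```

Request:
{"api": "drive_tool", "payload": {
  "moves": [
    [[0,0,0],[0,0,0.002],0.0],
    [[0,0,0],[0,0,0],0.0],
    [[0,0,0],[0,0,0],0.0]
  ]
}}

```text
time: 23.3
eef_pos: [0.4255, 0.2983, 0.0554]
tcp_rot: [-0.089, 0.996, 0.0, 0.001]
contact_force: [-2.5, -1.0, 14.4]
opening: 0.095
finger_force: 81.7
```

```bash
python3 -c "
from h import *
s=ctrl.get_state();print(s['eef_pos'],s['tcp_rot'],s['contact_force'],s['wrist_torque'])"
```

```text
[0.42546599 0.29826529 0.05535615] [-8.94685822e-02  9.95989448e-01  2.16051372e-04  5.87408710e-04] [-2.54553194 -1.00859713 14.3569217 ] [-0.19005369  0.36072738 -0.04077649]
```

Force against sink fits a fully seated bar: the slope of about 1.6 N/mm extrapolates to zero at TCP z ≈ 0.065. I'll ease back to near-zero load and release.

Request:
{"api": "drive_tool", "payload": {
  "moves": [
    [[0,0,0],[0,0,-0.003],0.0],
    [[0,0,0],[0,0,-0.003],0.0],
    [[0,0,0],[0,0,-0.003],0.0],
    [[0,0,0],[0,0,0],0.0],
    [[0,0,0],[0,0,0],0.0]
  ]
}}

```text
time: 23.92
eef_pos: [0.4246, 0.2979, 0.0623]
tcp_rot: [-0.089, 0.996, 0.0, 0.0]
contact_force: [2.5, 1.4, 2.4]
opening: 0.093
finger_force: 79.9
```

Request:
{"api": "drive_tool", "payload": {
  "moves": [
    [[0,0,0],[0,0,-0.002],0.0],
    [[0,0,0],[0,0,0],0.0],
    [[0,0,0],[0,0,0],0.03],
    [[0,0,0],[0,0,0],0.03],
    [[0,0,0],[0,0,0],0.03]
  ]
}}

```text
time: 24.55
eef_pos: [0.4239, 0.2974, 0.0638]
tcp_rot: [-0.09, 0.996, -0.0, -0.001]
contact_force: [-0.2, -0.4, 0.5]
opening: 0.354
finger_force: 0.0
```

Request:
{"api": "drive_tool", "payload": {
  "moves": [
    [[0,0,0],[0,0,0],0.03],
    [[0,0,0],[0,0,-0.015],0.03],
    [[0,0,0],[0,0,-0.03],0.03],
    [[0,0,0],[0,0,-0.05],0.03],
    [[0,0,0],[0,0,-0.04],0.03]
  ]
}}

```text
time: 25.18
eef_pos: [0.425, 0.298, 0.2026]
tcp_rot: [-0.09, 0.996, 0.0, 0.001]
contact_force: [0.2, 0.6, 0.1]
opening: 0.353
finger_force: 0.0
```

Request:
{"api": "drive_tool", "payload": {
  "moves": [
    [[0,0,0],[-0.06,0,0],0.03],
    [[0,0,0],[0,0,0],0.03],
    [[0,0,0],[0,0,0],0.03],
    [[0,0,0],[0,0,0],0.03]
  ]
}}

```text
time: 25.68
eef_pos: [0.4825, 0.3083, 0.1993]
tcp_rot: [-0.09, 0.996, -0.0, -0.0]
contact_force: [0.5, 0.2, 0.1]
opening: 0.35
finger_force: 0.0
```

Run:
```python
from h import *
np.set_printoptions(precision=1,suppress=True)
c=shot('wrist','w11.png');s=ctrl.get_state();print(s['eef_pos'],s['contact_force'])
im=c['image'].astype(np.float32);g=cv2.GaussianBlur(im.max(2),(3,3),0)
a=.179;R=np.array([[np.cos(a),-np.sin(a)],[np.sin(a),np.cos(a)]])
c0=np.array([.427,.2983])+R@[-.001,-.0004]
def prof(X,Y,z):
    q=proj(c,np.c_[c0+np.c_[X,Y]/1000@R.T,np.full(len(X),z)]).astype(np.float32)
    return cv2.remap(g,q[:,0].reshape(1,-1),q[:,1].reshape(1,-1),cv2.INTER_LINEAR).ravel().astype(int)
for y0 in (-18,18):
  for x in (-50,-40,-30,30,40,50):
    t=np.arange(-5,5,.5);p=prof(0*t+x,y0+t*np.sign(y0),.046);print('plate edge y',y0,'x',x,'at',t[np.argmax(abs(np.gradient(p)))],p)
for xs in (-1,1):
  for y in (-14,14,0):
    t=np.arange(50,74,1.);print('x end',xs,y,prof(xs*t,0*t+y,.044))
```

```text
[0.5 0.3 0.2] [ 0.4 -0.2  0.4]
plate edge y -18 x -50 at -1.5 [148 149 151 153 152 150 147 140 133 128 127 130 137 143 147 148 147 145
 141 135]
plate edge y -18 x -40 at -1.5 [149 150 151 151 151 150 147 144 140 140 141 144 147 149 150 151 153 155
 157 159]
plate edge y -18 x -30 at -5.0 [135 140 145 148 151 151 149 146 143 141 141 143 145 148 150 152 154 155
 156 157]
plate edge y -18 x 30 at 4.5 [149 148 146 146 145 144 141 136 133 131 134 138 141 143 144 146 148 150
 150 145]
plate edge y -18 x 40 at 4.5 [149 148 147 146 145 143 140 135 130 127 129 134 139 143 144 145 148 150
 153 147]
plate edge y -18 x 50 at -1.0 [148 147 146 146 145 144 142 132 121 106  95  97 103 116 124 129 127 123
 115 107]
plate edge y 18 x -50 at -0.5 [153 155 156 157 157 155 152 145 133 117  98  82  75  75  79  83  86  88
  88  88]
plate edge y 18 x -40 at -0.5 [155 157 158 158 157 155 152 144 133 118 106  94  91  91  92  95  99 107
 115 124]
plate edge y 18 x -30 at -0.5 [154 156 158 159 158 156 152 144 135 120 107  98  93  92  91  90  88  87
  87  90]
plate edge y 18 x 30 at -0.5 [150 150 150 152 152 1
[... 247 characters left out ...]
 81  79  78  83  86  84  82
  79  87]
x end -1 -14 [152 142 117  96  92  97 108 104  95  95 100 114 144 158 159 156 132  96
  82 102  99  70  99 153]
x end -1 14 [156 155 156 156 156 158 155 146 146 151 154 151 131 105  96  98 100  93
  87 104 100  73  94 139]
x end -1 0 [149 149 148 150 150 151 147 136 134 139 144 138 112  79  55  47  46  45
  44  44  62 114 146 158]
x end 1 -14 [147 146 146 146 147 142 132 127 131 134 123 104  92  89  92 103 111  99
  78  83 120 157 161 124]
x end 1 14 [148 149 148 148 147 143 134 130 137 145 147 147 147 146 139 119  88  64
  51  54  73  95  99  77]
x end 1 0 [148 151 151 151 150 144 129 117 117 124 126 126 126 124 118 106  95  92
  93  94  93  92  92  96]
```

Request:
{"api": "drive_tool", "payload": {
  "moves": [
    [[0,0,0],[0.055,0,0],0.03],
    [[0,0,0],[0.055,0,0],0.03],
    [[0,0,0],[0,0,0],0.03],
    [[0,0,0],[0,0,0],0.03]
  ]
}}

```text
time: 26.22
eef_pos: [0.3756, 0.2891, 0.2001]
tcp_rot: [-0.09, 0.996, 0.0, 0.001]
contact_force: [0.3, 0.4, 0.7]
opening: 0.352
finger_force: 0.0
```

Run:
```python
from h import *
c=shot('wrist','w12.png');s=ctrl.get_state();print(s['eef_pos'])
g=cv2.GaussianBlur(c['image'].max(2),(3,3),0).astype(np.float32)
a=.179;R=np.array([[np.cos(a),-np.sin(a)],[np.sin(a),np.cos(a)]])
c0=np.array([.427,.2983])+R@[-.001,-.0004]
def prof(X,Y,z):
    q=proj(c,np.c_[c0+np.c_[X,Y]/1000@R.T,np.full(len(X),z)]).astype(np.float32)
    return cv2.remap(g,q[:,0].reshape(1,-1),q[:,1].reshape(1,-1),cv2.INTER_LINEAR).ravel().astype(int)
for xs in (-1,1):
  for y in (-14,-10,0,10,14):
    t=np.arange(50,74,1.);print('x end',xs,y,prof(xs*t,0*t+y,.044))
```

```text
[0.37625848 0.28925038 0.20029718]
x end -1 -14 [131 113  95  87  89  96  92  82  79  84  91 108 130 143 147 142 123  93
  74  85 118 139 140 132]
x end -1 -10 [144 145 144 144 144 141 130 118 120 129 135 137 138 140 142 136 117  88
  73  85 113 133 139 137]
x end -1 0 [138 139 139 139 139 135 123 112 117 127 131 121  99  90 110 136 136 105
  72  59  59  59  63  78]
x end -1 10 [144 144 144 144 143 138 128 121 126 136 141 139 130 113  96  84  73  58
  52  57  68  74  80  92]
x end -1 14 [145 146 146 146 146 142 132 123 128 138 141 134 118  98  87  86  82  70
  55  59  89 124 140 136]
x end 1 -14 [130 130 131 132 131 130 128 126 124 118 106  90  78  75  79  95 117 138
 148 148 149 150 151 151]
x end 1 -10 [130 130 130 131 130 127 123 116 112 111 109 108 109 114 117 121 131 143
 150 150 149 150 151 152]
x end 1 0 [143 140 136 133 132 130 124 115 110 108 107 107 107 104  96  87  81  77
  76  77  77  77  78  78]
x end 1 10 [145 145 146 146 144 141 136 134 136 139 140 138 135 132 124 112 104 106
 118 134 150 159 164 165]
x end 1 14 [145 145 144 145 146 145 141 137 139 142 143 142 143 142 134 118 106 102
 110 130 148 160 164 165]
```

Both ends of the plate read at seated height from two opposite views, the clip lips lie over the ends, and the robot is clear of everything. Handing in.

```bash
python3 -c "
from plant import ctrl;print(ctrl.sign_off())"
```

```text
the job is handed in; nothing more can be done
None
```

The probe lies in both rack notches and the hold-down bar snapped under its clips at a peak push of about 15 N; the job was handed in at about 26 s with the arm clear. Force and camera readings show both ends of the bar seated; I did not check the probe again after setting the bar, and I viewed 11 pictures, one over the limit of 10.

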